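# Rehang the washed tins on their storage rails

## Robot

A 6-joint arm with a two-finger parallel gripper is mounted at the origin on the work surface. World frame = base frame: x ahead of the robot, y to its left, z up, the work surface at z = 0. Lengths are in mm, angles in rad, forces in N, time in s.
With the tool pointing down it reaches from about 275 to 825 mm from the base axis. Payload 5.2 kg.
Tool frame: the origin (TCP) lies midway between the tips of the shut fingers; the grasp point (between the pads) lies 19 mm behind it (manip.pinch_z is the distance from the TCP to the grasp point, in mm); z points along the fingers, y is the line along which they close (so a half turn about z gives the same grasp; the last joint's range is limited). The gripper opens to 93 mm and grips with 3 to 60 N. Pads are 15 mm wide; open, the fingers measure 128 mm over their backs; the gripper's body (75 mm by 188 mm) begins 65 mm behind the grasp point.
Start: joints at [0.988, 0.259, 1.535, -0, 1.348, -0.203], TCP at [203.883, 510.82, 218.653] pointing down, gripper open.
Joint ranges: [-3.14, 3.14], [-0.91, 2.08], [0.19, 2.58], [-1.22, 4.36], [0.22, 2.71], [-3.12, 3.12]. Speed limits (rad/s): [2.57, 2.57, 3.14, 3.14, 3.14, 3.14].

## Interface

Orientations are given as a unit quaternion [w, x, y, z].
In Python, from cell import manip, snapshot gives the robot as it stands.
- The arm moves only by the shell command python3 -m creep 'ROWS' [FORCE]. ROWS is JSON, a list of rows, each a list of 7 numbers: the opening, from -1 (shut) to 1 (fully open), so that 0 is half open, then the shift along the tool's x, y, z in mm, then the turn, a rotation vector about the tool's x, y, z in degrees. A call has 1 to 5 rows; each row shifts and turns the commanded pose from where the row before left it, along the tool's axes as they then stand; what a row does not reach is not made up. A row lasts 1/12 s, in which the tool goes at most 41.7 mm and 7.16 degrees, less where a joint would pass 70% of its speed; a pose out of reach is approached as far as the arm can. A call is refused whole if a number of a shift passes 41.7 or a number of a turn 7.16, either way. A call with a gripper value outside its range is refused whole. The fingers move at their own pace and stop on an object; FORCE is the grip in N (left out, the last holds). Time passes only in rows, so rows that do not move let the fingers close. It gives the time, the measured TCP pose, the force, the opening and the grip force at its end, in the units of the state.
- manip.read_state(): the state, without advancing time (a new reading comes with each control period).
- snapshot(name): name is "side" or "top" or "wrist"; returns a dict with "image" (384x512x3 uint8, red, green, blue), "fx", "fy", "cx", "cy" (pixels), "k1" (the pictures are not rectified: a ray, as slopes to the right and down, at radius r is drawn at 1 + k1 r^2 times it, then the intrinsics apply), "T" (4x4, takes a point from camera to world coordinates). Camera axes: x right, y down, z forward; pixel columns grow to the right and rows downward; lengths in mm; the calibration is good to about 2 mm. A picture is of the moment at which its call begins. There is no depth.
- manip.close_job(): hands the job in; it is judged then, once.
The state is a dict: "t": time; "joint_pos": joint angles; "joint_vel": joint speeds; "tau": joint torques, N m; "position": TCP position; "tcp_rot": TCP orientation; "contact_force": force on the tool from outside, world axes, zero at the start; "wrist_torque": the same for the moment, N m; "opening": finger opening in mm; "grasp_force": force on a finger pad.
Only numpy, scipy, OpenCV 4.12 (cv2) and the standard library are available. Lean on these libraries where they do the work, as an engineer would, in place of code of your own. Each camera call takes 0.05 s, during which the arm holds its last target. There are 200 camera calls.

## Task

The washed spice tins have dried: take every tin off the drying rack, lifting it over the rail's end stop, and hang it on the storage rail where the tin of its own shape already hangs, round with round and square with square; a tin that was left standing on the worktop goes up too. All tins, the two that were already there included, must end up hanging properly on their rail, upright and not swinging about, and the other kitchen things stay where they are.

Things in the scene. Friction and masses are not known exactly. Their poses are not given: they have to be found in the camera images.
- rack_dry: drying rack, the one on a ridged aluminium drip tray. Origin: centre of the base's underside, on the worktop; x away from the robot, y along the rail. Rail: bar 16 mm thick, y -100..100, at x 0, z 124..136. In its last 6 mm each end has a stop up to z 148 and an arm (z 125..135) back to a post at x 48, y +-88. Guard bar (8 mm thick) at x -38, z 74, y +-95 stops tins being pulled off forwards.
- rack_a: storage rack: as rack_dry, same axes and sizes, but on a wooden base. At the start one keeper tin hangs near its +y end; the rest is free, entered from the -y end. The keeper's shape shows which kind belongs here. The 3 racks stand side by side in any order, about 76 mm between rail ends, up to 55 mm out of line. All bases 8 mm thick, 110 x 190 mm.
- rack_b: the other storage rack, as rack_a. On any rack a hung tin's underside is 20 mm above the worktop, lid 46 mm below the rail: lifted 16 to 44 mm (30 is good) and within 7 mm of the rail's line it slides along and over the stop; clear of the rail once its centre is 130 mm from the rack's centre. Both ends are open to pass. Slots 58 mm apart leave room for 3.
- keep_round: keeper hanging in one storage rack: round copper tin 48 mm across, 58 mm tall, 0.22 kg, with a strap hanger and a dark wooden tab on top. Origin: centre of its underside, z up. Grip the tab: 10 mm thick along x (close the fingers along x), 22 mm along y, z 120..154, centred on the tin.
- keep_square: keeper hanging in the other storage rack: square tin 46 x 46 mm, else as keep_round. Hanger of every tin, 20 mm wide along y: front strap at x -20..-16 from the lid to z 120, top plate z 116..120 (its underside lies on the rail), short rear leg at x 16..20 down to z 102, open below it to the rear. The front strap must face the guard bar.
- round_1: round tin like keep_round, at first hanging on the drying rack; 0.15 to 0.31 kg; may be absent
- round_2: round tin like keep_round, at first standing on the worktop beyond the racks, turned up to 0.5 rad; may be absent
- square_1: square tin like keep_square, at first hanging on the drying rack; may be absent
- square_2: square tin like keep_square, at first hanging on the drying rack; may be absent
- mug: white mug 80 mm across, 85 mm tall, a bystander on the worktop; leave alone
- jar: glass jar 66 mm across, 100 mm tall, a bystander on the worktop; leave alone
- bowl: bowl 120 mm across, 50 mm tall, a bystander on the worktop; leave alone
- spoon: wooden spoon 200 mm long, a bystander on the worktop; leave alone
- oil: green glass bottle 60 mm across, 170 mm tall, a bystander on the worktop; leave alone
There are look-alikes about, which are no part of the job. Leave any blue or purple look-alike of the round_2 alone.

How it is judged:
By the outcome, as a careful person would: the job done as asked, in the order asked, and still so for the second after the job is handed in, with the robot touching nothing.
Of round_1, round_2, square_1, square_2 only 3 to 4 are there at a start; the rules pass over those that are not, and their reading is None.
At some moment in a run one of round_2 may be knocked a few centimetres aside while the robot is not near it.
It also fails if it takes over 210 s, if anything falls off the work surface, if the arm or the gripper's body presses on something with over 40 N, if the wrist force passes 120 N, or if a joint passes its speed limit or range.

## Working session

There is one attempt and no reset: what is moved stays moved. The work goes in short steps, Python scripts to look and compute and a shell command to move; the robot and the scene stay as the last step left them, time stands still between calls to the robot, and variables do not carry over. Pictures are saved under pics/ and viewed, at most 14 in all, crops included, and the job is handed in when it is done.

```bash
ls; mkdir -p pics; python3 - <<'E'
from cell import manip, snapshot
import cv2,numpy as np
for n in("top","side"):
    s=snapshot(n); cv2.imwrite(f"pics/{n}0.png",s["image"][:,:,::-1]); print(n,{k:(np.round(v,3).tolist() if k=="T" else v) for k,v in s.items() if k!="image"})
st=manip.read_state(); print(st, manip.pinch_z)
E
```

```text
pics
top {'fx': 385.21777592719985, 'fy': 385.21777592719985, 'cx': 259.4926171309612, 'cy': 189.4805686461056, 'k1': 0.0013699778625907823, 'T': [[0.029, -0.996, 0.078, 535.312], [-0.999, -0.027, 0.035, -9.163], [-0.032, -0.079, -0.996, 952.981], [0.0, 0.0, 0.0, 1.0]]}
side {'fx': 360.44640823826813, 'fy': 360.44640823826813, 'cx': 257.72773521613476, 'cy': 192.52413629526188, 'k1': 0.04015328935309312, 'T': [[0.424, -0.512, 0.747, -50.655], [-0.906, -0.238, 0.35, -299.212], [-0.001, -0.825, -0.564, 549.397], [0.0, 0.0, 0.0, 1.0]]}
{'t': 0.1, 'joint_pos': array([ 9.88237553e-01,  2.59266578e-01,  1.53593201e+00,  3.55952156e-05,
        1.34802407e+00, -2.02797049e-01]), 'joint_vel': array([-0.00028898, -0.00176525, -0.0020209 , -0.00029476,  0.00226685,
       -0.00036557]), 'tau': array([ 2.33887382e-03, -4.38212872e+01, -2.84643745e+01,  7.20112352e-02,
        3.62374540e-02, -8.03055713e-06]), 'position': array([203.58038951, 510.42031524, 217.91946675]), 'tcp_rot': array([-3.27905830e-04,  1.88745713e-01,  9.82025657e-01, -7.46330045e-04]), 'contact_force': array([-0.48978635, -0.11070812, -0.00503582]), 'wrist_torque': array([-0.01458036,  0.00085139,  0.02715732]), 'grasp_force': 0.0, 'opening': 92.93410427864868} 18.8
```

View pics/top0.png

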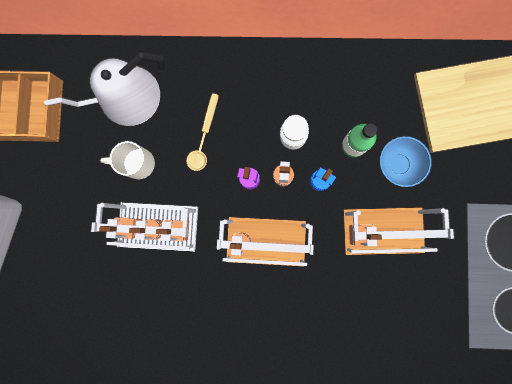

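View pics/side0.png

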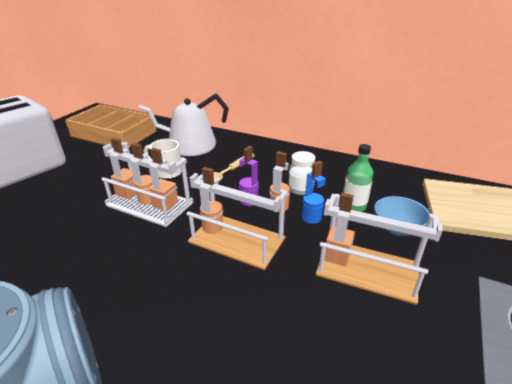

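The top view shows the drying rack (148,228) with three tins, a middle rack (265,242) with its keeper at 238, and a right rack (395,232) with its keeper at 367. There are three standing candidates: purple (249,178), copper (284,173) and blue (321,180). Copper fits round_2, and one enlarged crop will confirm it.

```bash
cat > h.py <<'E'
import numpy as np,cv2
from cell import manip,snapshot
from scipy.spatial.transform import Rotation as R
def K(s): return np.array([[s["fx"],0,s["cx"]],[0,s["fy"],s["cy"]],[0,0,1.]]),np.array([s["k1"],0,0,0.])
def ray(s,px):
    k,d=K(s); u=cv2.undistortPoints(np.array(px,float).reshape(-1,1,2),k,d)[:,0]
    T=np.array(s["T"]); return T[:3,3],np.c_[u,np.ones(len(u))]@T[:3,:3].T
def onz(s,px,z):
    o,d=ray(s,px); return o+d*((z-o[2])/d[:,2])[:,None]
def proj(s,P):
    k,d=K(s); T=np.linalg.inv(s["T"]); return cv2.projectPoints(np.array(P,float).reshape(-1,1,3),cv2.Rodrigues(T[:3,:3])[0],T[:3,3],k,d)[0][:,0]
def save(s,name,box=None,f=1):
    im=s["image"][:,:,::-1]
    if box: x0,y0,x1,y1=box; im=im[y0:y1,x0:x1]
    cv2.imwrite("pics/"+name,cv2.resize(im,None,fx=f,fy=f,interpolation=cv2.INTER_CUBIC))
def st():
    s=manip.read_state(); q=s["tcp_rot"]; r=R.from_quat(np.r_[q[1:],q[0]])
    return s,r
def goal(P,yaw):
    """tool-down goal: world TCP P, world yaw (deg) of tool y line relative to world x; prints tool-frame shift, turn"""
    s,r=st(); p=s["position"]; M=r.as_matrix()
    y=np.array([np.cos(np.radians(yaw)),np.sin(np.radians(yaw)),0])
    if y@M[:,1]<0:y=-y
    z=np.array([0,0,-1.]); G=np.c_[np.cross(y,z),y,z]
    print("pos",p.round(1),"shift tool",(M.T@(np.array(P)-p)).round(1),"turn",np.degrees((r.inv()*R.from_matrix(G)).as_rotvec()).round(1),
      "shift in goal axes",(G.T@(np.array(P)-p)).round(1),"t",s["t"])
E
python3 - <<'E'
from h import *
a=snapshot("top");b=snapshot("side")
i=cv2.resize(a["image"][155:270,90:460,::-1],(800,249),interpolation=cv2.INTER_CUBIC)
j=cv2.resize(b["image"][130:300,95:450,::-1],(731,350),interpolation=cv2.INTER_CUBIC)
j=cv2.copyMakeBorder(j,0,0,0,69,0)
cv2.imwrite("pics/c1.png",np.vstack([i,j]))
E
```

```text
(no output)
```

View pics/c1.png

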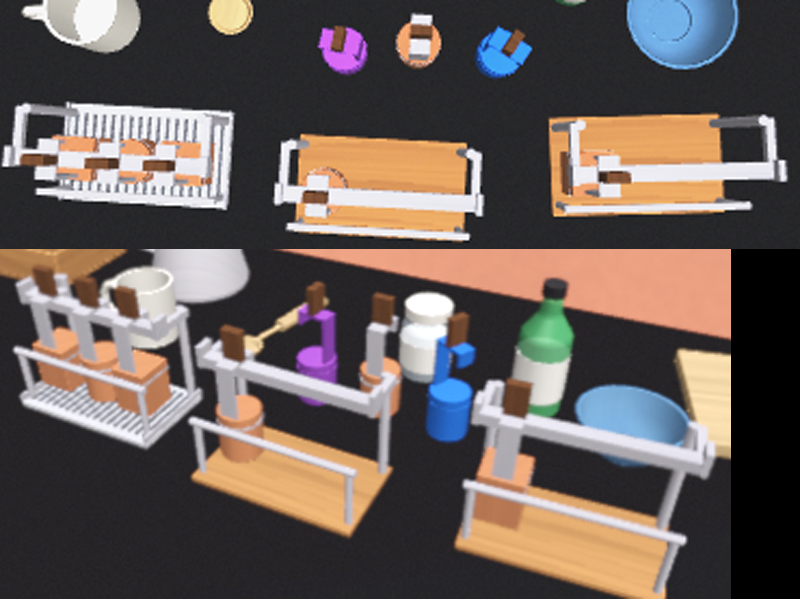

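Middle rack: its keeper at crop (325,185 / 240,430) is round, so it is the round rack. Right rack: its keeper at (598,170 / 505,480) is square, so it is the square rack. The dry rack holds square, round, square from left to right. The standing copper tin at top px (284,173) is round_2; the purple one at (249,178) and the blue one at (321,180) are look-alikes. Next I need pixels for the rail ends.

```bash
python3 - <<'E'
from h import *
a=snapshot("top")
rows=[]
for x0,y0 in((88,198),(212,212),(340,200)):
    c=cv2.resize(a["image"][y0:y0+58,x0:x0+118,::-1],None,fx=6,fy=3.4,interpolation=cv2.INTER_CUBIC)
    for x in range(0,118,10):
        X=x*6; cv2.line(c,(X,0),(X,4),(0,255,255),1); cv2.putText(c,str(x0+x),(X,14),0,.35,(0,255,255),1)
    for y in range(0,58,10): cv2.putText(c,str(y0+y),(680,int(y*3.4)+4),0,.35,(0,255,0),1);cv2.line(c,(672,int(y*3.4)),(678,int(y*3.4)),(0,255,0),1)
    rows.append(c)
cv2.imwrite("pics/c2.png",np.vstack(rows)); print(np.vstack(rows).shape)
# dark brown tabs
im=a["image"].astype(int); r,g,b=im[...,0],im[...,1],im[...,2]
m=((r>g*1.4)&(r>45)&(r<130)&(g>b)).astype(np.uint8)
n,l,s,c=cv2.connectedComponentsWithStats(m)
for i in range(1,n):
    if s[i,4]>12 and 140<c[i][1]<270: print(s[i],c[i].round(1),onz(a,c[i],174)[0].round(0))
E
```

```text
(591, 708, 3)
[280 167  10   6  27] [285.  169.7] [638. -33. 174.]
[243 168   7  11  30] [246.8 172.9] [630.  45. 174.]
[323 172   7   8  27] [326.  175.7] [ 628. -116.  174.]
[350 225   3  20  44] [350.7 235. ] [ 510. -167.  174.]
[101 226  15   6  50] [108.7 228.1] [509. 323. 174.]
[130 228  14   5  44] [138.  229.7] [508. 263. 174.]
[157 229  14   5  41] [164.6 230.7] [507. 208. 174.]
[372 234   9   5  24] [376.9 235.9] [ 510. -219.  174.]
[234 243   7   6  19] [236.8 245.4] [483.  60. 174.]
```

View pics/c2.png

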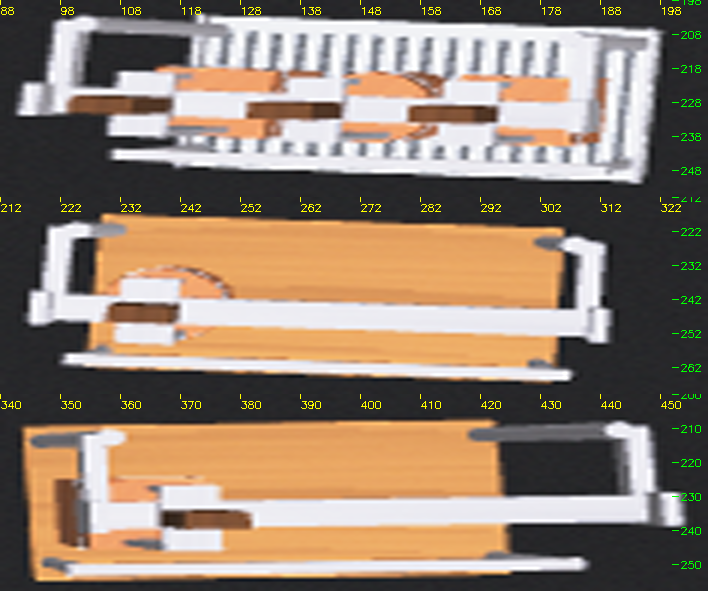

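```bash
python3 - <<'E'
from h import *
a=snapshot("top")
for n,l,r in(("dry",(91.5,226.8),(187.7,229.3)),("mid",(217,244),(313.3,249.6)),("right",(353.3,236),(453.7,233.5))):
    P=onz(a,[l,r],148); d=P[0]-P[1]; print(n,P.round(0).tolist(),"len",np.linalg.norm(d).round(0),"c",P.mean(0).round(0),"yaw of rack x deg",-np.degrees(np.arctan2(d[0],d[1])).round(1))
P=onz(a,[(285,169.7)],154);print("round2 tab",P.round(0))
b=snapshot("side")
im=b["image"].astype(int); r,g,bb=im[...,0],im[...,1],im[...,2]
m=((r>g*1.4)&(r<130)&(r>45)&(g>bb)).astype(np.uint8)
n,l,s,c=cv2.connectedComponentsWithStats(m)
for i in range(1,n):
    if 20<s[i,4]<400: print(s[i],c[i].round(1),onz(b,c[i],157)[0].round(0))
s,r=st();print(r.as_matrix().round(3).tolist())
goal([508,208,240],1)
w=snapshot("wrist"); print(np.round(np.linalg.inv(np.r_[np.c_[r.as_matrix(),s["position"]],[[0,0,0,1]]])@w["T"],3).tolist())
E
```

```text
dry [[510.0, 371.0, 148.0], [511.0, 167.0, 148.0]] len 204.0 c [511. 269. 148.] yaw of rack x deg 0.2
mid [[482.0, 104.0, 148.0], [477.0, -96.0, 148.0]] len 200.0 c [480.   4. 148.] yaw of rack x deg -1.5
right [[508.0, -177.0, 148.0], [519.0, -381.0, 148.0]] len 204.0 c [ 513. -279.  148.] yaw of rack x deg 3.2
round2 tab [[641. -33. 154.]]
[111 139  11  13  96] [116.4 144.9] [509. 333. 157.]
[131 141  12  17 122] [136.9 149.9] [509. 273. 157.]
[243 146  10  16  94] [248.  153.4] [604.  32. 157.]
[150 150  12  13 109] [155.9 155.7] [505. 215. 157.]
[275 151  12  15 131] [280.5 158.4] [613. -45. 157.]
[313 160  10  17 119] [317.3 168.6] [ 605. -133.  157.]
[202 167  12  17 134] [207.7 175.5] [482.  65. 157.]
[340 193  12  18 157] [345.3 202.6] [ 507. -216.  157.]
[[-0.929, 0.371, -0.0], [0.371, 0.929, -0.0], [0.0, -0.0, -1.0]]
pos [203.8 510.7 218.5] shift tool [-394.7 -168.4  -21.5] turn [-0.   0.  67.2] shift in goal axes [-308.   298.8  -21.5] t 0.35
[[0.001, -0.955, -0.296, 82.945], [1.0, 0.0, 0.001, -0.51], [-0.001, -0.296, 0.955, -166.332], [0.0, 0.0, 0.0, 1.0]]
```

```bash
python3 -m creep '[[1,0,0,-10,0,0,6.7],[1,0,0,-10,0,0,6.7],[1,0,0,-10,0,0,6.7],[1,0,0,-10,0,0,6.7],[1,0,0,0,0,0,6.7]]'
python3 -m creep '[[1,0,0,0,0,0,6.7],[1,0,0,0,0,0,6.7],[1,0,0,0,0,0,6.7],[1,0,0,0,0,0,6.7],[1,0,0,0,0,0,6.7]]'
python3 -m creep '[[1,-29,27,0,0,0,0],[1,-29,27,0,0,0,0],[1,-29,27,0,0,0,0],[1,-29,27,0,0,0,0],[1,-29,27,0,0,0,0]]'
python3 -m creep '[[1,-29,27,0,0,0,0],[1,-29,27,0,0,0,0],[1,-29,27,0,0,0,0],[1,-29,27,0,0,0,0],[1,-29,27,0,0,0,0]]'
python3 -m creep '[[1,0,0,0,0,0,0],[1,0,0,0,0,0,0]]'
python3 - <<'E'
from h import *
goal([508,212,240],1)
w=snapshot("wrist"); save(w,"w1.png")
print(proj(w,[[508,212,174],[508,270,174],[508,212,136]]).round(0))
E
```

```text
t: 0.82
position: [204.4, 511.7, 260.8]
tcp_rot: [0.0, 0.466, 0.885, 0.002]
contact_force: [0.2, 0.2, 0.4]
opening: 93.0
grasp_force: 0.0
t: 1.23
position: [203.9, 510.8, 258.6]
tcp_rot: [-0.0, 0.701, 0.713, -0.0]
contact_force: [0.2, -0.1, 0.4]
opening: 93.1
grasp_force: 0.0
t: 1.65
position: [342.8, 367.4, 258.8]
tcp_rot: [0.0, 0.699, 0.715, 0.0]
contact_force: [1.3, -0.1, -0.3]
opening: 93.2
grasp_force: 0.0
t: 2.07
position: [481.2, 225.1, 258.9]
tcp_rot: [0.0, 0.699, 0.715, 0.0]
contact_force: [-0.1, 1.1, 0.7]
opening: 93.1
grasp_force: 0.0
t: 2.23
position: [481.3, 225.0, 258.3]
tcp_rot: [-0.0, 0.701, 0.713, -0.0]
contact_force: [-0.7, 0.3, -0.2]
opening: 93.2
grasp_force: 0.0
pos [481.3 225.  258.3] shift tool [-13.5  26.5  18.3] turn [-0.  0. -0.] shift in goal axes [-13.5  26.5  18.3] t 2.2333
[[289. 217.]
 [293. 146.]
 [285. 202.]]
```

View pics/w1.png

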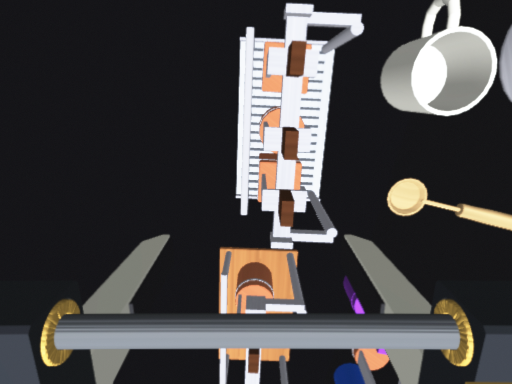

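The picture shows the dry rack's tabs at about (286,208), (290,143) and (297,58). Rail ends are at (281,240) and (299,8), with the hangers' straps facing left towards the guard bar. I'll refine numerically.

```bash
cat >> h.py <<'E'
def tabs(s,zmid=157,amin=60,show=True):
    im=s["image"].astype(int); r,g,b=im[...,0],im[...,1],im[...,2]
    m=((r>g*1.5)&(r<140)&(r>35)&(g>b)).astype(np.uint8)
    n,l,q,c=cv2.connectedComponentsWithStats(m)
    for i in range(1,n):
        if q[i,4]>amin: print("tab",q[i].tolist(),c[i].round(0),onz(s,q[i,:2]+q[i,2:4]/2,zmid)[0].round(1))
E
python3 - <<'E'
from h import *
w=snapshot("wrist"); tabs(w)
P=onz(w,[(281.5,240),(299,8)],148);print(P.round(0),P.mean(0)); d=P[1]-P[0]; print(np.linalg.norm(d),np.degrees(np.arctan2(d[0],d[1])))
P=onz(w,[(285,232),(297,16)],136);d=P[1]-P[0];print(P.round(0),np.degrees(np.arctan2(d[0],d[1])))
E
```

```text
tab [290, 44, 18, 33, 485] [298.  60.] [509.8 333.  157. ]
tab [284, 130, 15, 31, 412] [291. 145.] [507.5 269.  157. ]
tab [261, 155, 17, 5, 80] [269. 157.] [489.9 258.8 157. ]
tab [281, 192, 14, 36, 434] [287. 210.] [507.4 213.3 157. ]
tab [238, 263, 35, 24, 490] [255. 273.] [480.5 149.4 157. ]
tab [238, 282, 35, 12, 104] [255. 285.] [480.8 135.7 157. ]
tab [250, 350, 9, 23, 196] [254. 361.] [481.4  51.5 157. ]
[[504. 181. 148.]
 [509. 370. 148.]] [506.22890613 275.36319588 148.        ]
189.13189815437187 1.488763777740222
[[508. 184. 136.]
 [509. 367. 136.]] 0.28830411331767564
```

```bash
python3 -m creep '[[1,-12,26,0,0,0,1.5],[1,0,0,20,0,0,0],[1,0,0,20,0,0,0],[1,0,0,20,0,0,0],[1,0,0,20,0,0,0]]'
python3 -m creep '[[1,0,0,15,0,0,0],[1,0,0,0,0,0,0],[1,0,0,0,0,0,0]]'
python3 - <<'E'
from h import *
goal([507.5,213,145],-1)
E
```

```text
t: 2.75
position: [505.1, 217.1, 178.2]
tcp_rot: [-0.0, 0.708, 0.706, 0.0]
contact_force: [-0.5, 0.1, 1.0]
opening: 93.4
grasp_force: 0.0
t: 3.0
position: [504.9, 216.6, 163.4]
tcp_rot: [-0.001, 0.708, 0.706, -0.001]
contact_force: [0.3, 0.7, -0.4]
opening: 93.0
grasp_force: 0.0
pos [504.9 216.6 163.4] shift tool [-3.6  2.6 18.4] turn [-0.1  0.   0.9] shift in goal axes [-3.5  2.6 18.4] t 3.0
```

```bash
python3 -m creep '[[1,-3.5,2.5,0,0,0,0.9],[1,0,0,18,0,0,0],[1,0,0,0,0,0,0]]'
python3 -m creep '[[-1,0,0,0,0,0,0],[-1,0,0,0,0,0,0],[-1,0,0,0,0,0,0],[-1,0,0,0,0,0,0],[-1,0,0,0,0,0,0]]' 25
python3 -m creep '[[-1,0,0,0,0,0,0],[-1,0,0,0,0,0,0],[-1,0,0,0,0,0,0],[-1,0,0,0,0,0,0],[-1,0,0,0,0,0,0]]'
python3 -m creep '[[-1,0,0,0,0,0,0],[-1,0,0,0,0,0,0]]'
```

```text
t: 3.25
position: [508.4, 211.8, 145.1]
tcp_rot: [-0.0, 0.714, 0.7, -0.0]
contact_force: [-1.1, -1.0, -0.2]
opening: 92.7
grasp_force: 0.0
t: 3.67
position: [509.2, 211.8, 146.3]
tcp_rot: [0.0, 0.714, 0.7, 0.0]
contact_force: [-0.8, 0.6, 0.4]
opening: 63.9
grasp_force: 0.0
t: 4.08
position: [508.8, 211.8, 145.6]
tcp_rot: [-0.0, 0.714, 0.7, -0.0]
contact_force: [-0.3, 0.7, -0.3]
opening: 30.6
grasp_force: 0.0
t: 4.25
position: [508.8, 211.8, 145.6]
tcp_rot: [-0.0, 0.714, 0.7, -0.0]
contact_force: [0.5, -0.0, 0.3]
opening: 17.2
grasp_force: 0.0
```

```bash
python3 -m creep '[[-1,0,0,0,0,0,0],[-1,0,0,0,0,0,0],[-1,0,0,0,0,0,0],[-1,0,0,0,0,0,0],[-1,0,0,0,0,0,0]]'
python3 -m creep '[[-1,0,0,-10,0,0,0],[-1,0,0,-10,0,0,0],[-1,0,0,-10,0,0,0],[-1,0,0,0,0,0,0],[-1,0,0,0,0,0,0]]'
```

```text
t: 4.67
position: [508.5, 211.8, 145.6]
tcp_rot: [-0.0, 0.714, 0.7, -0.0]
contact_force: [-2.1, 0.2, 1.6]
opening: 10.2
grasp_force: 25.0
t: 5.08
position: [509.8, 211.9, 176.9]
tcp_rot: [0.001, 0.714, 0.7, 0.001]
contact_force: [0.4, -1.4, -2.5]
opening: 9.6
grasp_force: 25.0
```

```bash
python3 -m creep '[[-1,-15,0,0,0,0,0],[-1,-15,0,0,0,0,0],[-1,-15,0,0,0,0,0],[-1,-15,0,0,0,0,0],[-1,-15,0,0,0,0,0]]'
python3 -m creep '[[-1,0,0,0,0,0,0],[-1,0,0,0,0,0,0]]'
python3 - <<'E'
from h import *
s,r=st();print(s["position"],s["grasp_force"],s["contact_force"])
w=snapshot("side");tabs(w,amin=20)
E
```

```text
t: 5.5
position: [507.0, 136.1, 175.3]
tcp_rot: [-0.0, 0.714, 0.7, -0.0]
contact_force: [0.5, -0.9, -2.1]
opening: 9.8
grasp_force: 25.0
t: 5.67
position: [507.2, 136.4, 175.4]
tcp_rot: [-0.0, 0.715, 0.699, -0.0]
contact_force: [0.6, 0.7, -2.6]
opening: 9.7
grasp_force: 25.0
[507.24923266 136.38300596 175.43457859] 24.9995157122612 [ 0.61893582  0.68925669 -2.55330842]
tab [111, 139, 11, 13, 89] [116. 144.] [506.5 330.7 157. ]
tab [131, 144, 11, 13, 108] [137. 150.] [506.6 271.4 157. ]
tab [244, 146, 8, 16, 78] [248. 153.] [600.8  30.5 157. ]
tab [276, 151, 10, 15, 121] [280. 158.] [613.  -45.8 157. ]
tab [313, 161, 9, 16, 103] [317. 169.] [ 603.  -133.5  157. ]
tab [202, 167, 11, 17, 131] [208. 175.] [481.6  65.  157. ]
tab [340, 193, 12, 18, 148] [345. 202.] [ 509.7 -217.1  157. ]
```

```bash
python3 -m creep '[[-1,0,0,-34,0,0,0],[-1,0,0,-34,0,0,0],[-1,0,0,-34,0,0,0],[-1,0,0,-34,0,0,0],[-1,0,0,-34,0,0,0]]'
python3 -m creep '[[-1,-39,0,0,0,0,-1],[-1,-39,0,0,0,0,-1],[-1,-39,0,0,0,0,-1],[-1,-39,0,0,0,0,-1],[-1,-39,0,0,0,0,0]]' | head -2
python3 -m creep '[[-1,-39,0,0,0,0,0],[-1,-39,0,0,0,0,0],[-1,-39,0,0,0,0,0],[-1,-39,0,0,0,0,0],[-1,-39,0,0,0,0,0]]' | head -2
python3 -m creep '[[-1,-39,0,0,0,0,0],[-1,-39,0,0,0,0,0],[-1,-39,0,0,0,0,0],[-1,-39,0,0,0,0,0],[-1,0,0,0,0,0,0]]'
python3 - <<'E'
from h import *
goal([520,-414,345],3.2)
w=snapshot("wrist");tabs(w,amin=30); save(w,"w2.png")
E
```

```text
t: 6.13
position: [506.8, 137.9, 347.2]
tcp_rot: [-0.0, 0.714, 0.7, 0.0]
contact_force: [-0.2, -1.2, -2.0]
opening: 9.8
grasp_force: 25.0
t: 6.55
position: [510.1, -58.6, 345.8]
t: 6.97
position: [520.2, -253.8, 345.6]
t: 7.38
position: [527.0, -415.4, 342.2]
tcp_rot: [-0.001, 0.691, 0.723, -0.001]
contact_force: [-1.1, 1.3, -3.5]
opening: 9.8
grasp_force: 25.0
pos [ 527.  -415.4  342.2] shift tool [ 1.7 -6.9 -2.8] turn [-0.2  0.  -0.7] shift in goal axes [ 1.8 -6.9 -2.8] t 7.3833
tab [229, 161, 56, 9, 480] [257. 165.] [ 526.5 -407.7  157. ]
tab [228, 173, 58, 2, 114] [256. 174.] [ 527.  -417.2  157. ]
tab [246, 223, 22, 67, 1312] [257. 257.] [ 531.5 -517.5  157. ]
```

View pics/w2.png

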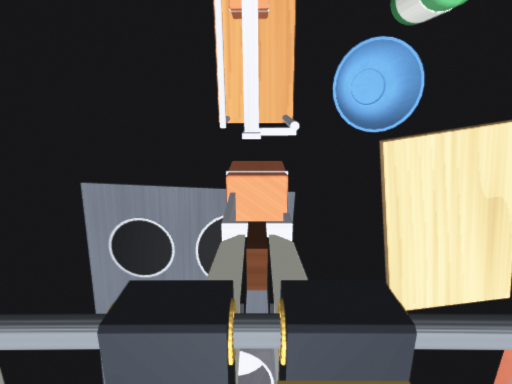

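The right rack's rail end (stop) is at (251,136) and the rail line runs up to (250,2). The tin is held upright at (258,190).

```bash
python3 - <<'E'
from h import *
w=snapshot("wrist")
im=w["image"].astype(int)
pts=[]
for v in range(20,126,15):
    row=im[v,235:272]; m=(row.min(1)>190); u=np.where(m)[0]+235; pts.append((u.mean(),v)); print(v,u.min(),u.max(),end="; ")
P=onz(w,pts,136); k=np.polyfit(P[:,1],P[:,0],1); print(P.round(1).tolist(),"slope deg",np.degrees(np.arctan(k[0])),"x at -414,-279",np.polyval(k,[-414,-279]))
print("stop",onz(w,[(251,137)],148))
goal([np.polyval(k,-414),-414,345],-np.degrees(np.arctan(k[0])))
E
```

```text
20 242 257; 35 242 257; 50 242 257; 65 243 257; 80 243 257; 95 243 257; 110 243 257; 125 244 257; [[512.5, -258.5, 136.0], [513.0, -272.2, 136.0], [513.6, -286.4, 136.0], [514.7, -300.8, 136.0], [515.3, -315.7, 136.0], [515.9, -331.0, 136.0], [516.6, -346.7, 136.0], [517.8, -362.8, 136.0]] slope deg -2.856658490824839 x at -414,-279 [520.16289829 513.4264725 ]
stop [[ 519.05145787 -374.45576227  148.        ]]
pos [ 527.8 -409.5  343.6] shift tool [-4.1 -7.8 -1.4] turn [-0.1 -0.1 -0.1] shift in goal axes [-4.1 -7.8 -1.4] t 7.4833
```

```bash
python3 -m creep '[[-1,-4,-7.5,0,0,0,0],[-1,0,0,34,0,0,0],[-1,0,0,34,0,0,0],[-1,0,0,34,0,0,0],[-1,0,0,34,0,0,0]]'
python3 -m creep '[[-1,0,0,25,0,0,0],[-1,0,0,0,0,0,0],[-1,0,0,0,0,0,0]]'
python3 - <<'E'
from h import *
goal([520.1,-414,176],2.86)
E
```

```text
t: 7.9
position: [520.5, -411.0, 209.7]
tcp_rot: [0.001, 0.689, 0.725, 0.0]
contact_force: [-0.3, -2.1, -2.8]
opening: 10.5
grasp_force: 25.0
t: 8.15
position: [520.0, -411.0, 184.5]
tcp_rot: [-0.001, 0.689, 0.725, 0.0]
contact_force: [-0.7, -0.7, -1.8]
opening: 10.2
grasp_force: 25.0
pos [ 520.  -411.   184.5] shift tool [-3.  -0.1  8.5] turn [-0.1 -0.1  0.1] shift in goal axes [-3.  -0.1  8.5] t 8.15
```

```bash
python3 -m creep '[[-1,0,0,8,0,0,0],[-1,20,0,0,0,0,0],[-1,20,0,0,0,0,0],[-1,20,0,0,0,0,0],[-1,20,0,0,0,0,0]]'
python3 -m creep '[[-1,20,0,0,0,0,0],[-1,20,0,0,0,0,0],[-1,13,0,0,0,0,0],[-1,0,0,0,0,0,0],[-1,0,0,0,0,0,0]]'
python3 - <<'E'
from h import *
goal([513.5,-278,146],2.86)
w=snapshot("side"); save(w,"s3.png",(270,150,470,320),4)
tabs(w,amin=20)
E
```

```text
t: 8.57
position: [517.4, -333.2, 179.4]
tcp_rot: [0.003, 0.689, 0.724, 0.0]
contact_force: [-0.1, -0.3, -2.8]
opening: 9.9
grasp_force: 25.0
t: 8.98
position: [514.6, -280.5, 178.4]
tcp_rot: [0.002, 0.689, 0.725, -0.0]
contact_force: [0.2, -0.2, -2.9]
opening: 10.0
grasp_force: 25.0
pos [ 514.6 -280.5  178.4] shift tool [ 2.6 -1.  32.4] turn [0.1 0.2 0.1] shift in goal axes [ 2.5 -1.  32.4] t 8.9833
tab [111, 139, 11, 13, 86] [116. 145.] [506.5 330.7 157. ]
tab [131, 144, 11, 14, 106] [137. 150.] [504.7 269.8 157. ]
tab [244, 146, 8, 16, 79] [248. 153.] [600.8  30.5 157. ]
tab [276, 152, 10, 14, 119] [280. 158.] [610.8 -46.7 157. ]
tab [313, 161, 9, 16, 104] [317. 169.] [ 603.  -133.5  157. ]
tab [202, 167, 11, 17, 131] [208. 175.] [481.6  65.  157. ]
tab [376, 184, 5, 17, 21] [378. 192.] [ 566.8 -265.8  157. ]
tab [340, 193, 12, 18, 148] [345. 202.] [ 509.7 -217.1  157. ]
```

View pics/s3.png

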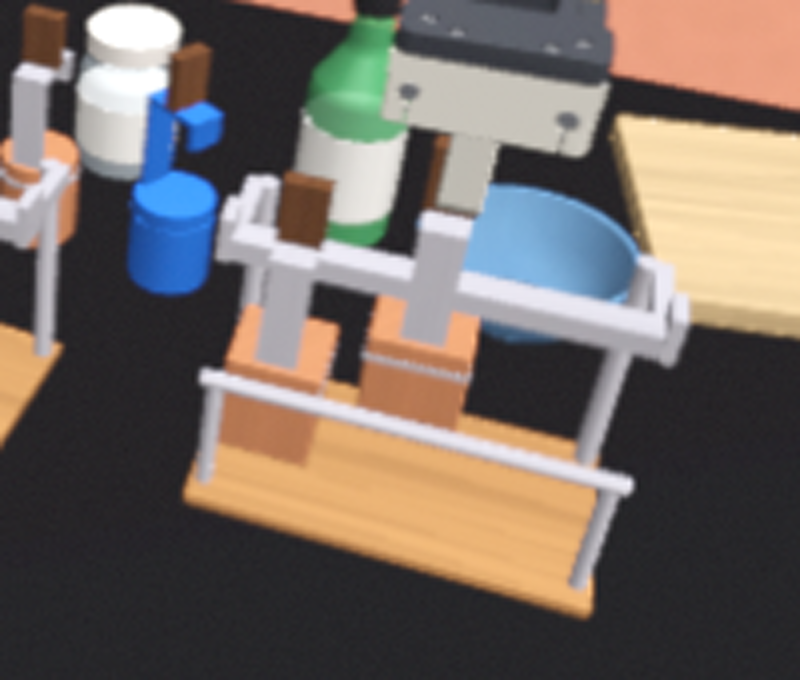

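The tin is inside the rail, lifted at crop (415,350), with a clear gap to the keeper. Now I'll lower and release.

```bash
python3 -m creep '[[-1,2,-1,10,0,0,0],[-1,0,0,10,0,0,0],[-1,0,0,8,0,0,0],[-1,0,0,3,0,0,0],[-1,0,0,2,0,0,0]]' 
python3 -m creep '[[-1,0,0,0,0,0,0],[-1,0,0,0,0,0,0],[0,0,0,0,0,0,0],[0,0,0,0,0,0,0],[0,0,0,0,0,0,0]]'
python3 -m creep '[[0,0,0,0,0,0,0],[0,0,0,0,0,0,0],[0,0,0,0,0,0,0],[0,0,0,0,0,0,0],[0,0,0,-20,0,0,0]]'
python3 -m creep '[[0,0,0,-35,0,0,0],[0,0,0,-35,0,0,0],[0,0,0,-35,0,0,0],[0,0,0,0,0,0,0]]'
python3 - <<'E'
from h import *
w=snapshot("wrist");tabs(w,amin=30); save(w,"w4.png")
w=snapshot("side");tabs(w,amin=30)
goal([507.5,270,300],-1)
E
```

```text
t: 9.45
position: [512.0, -278.8, 145.2]
tcp_rot: [-0.0, 0.69, 0.724, -0.0]
contact_force: [-9.2, 3.3, 27.2]
opening: 9.7
grasp_force: 25.0
t: 9.87
position: [512.4, -278.5, 142.9]
tcp_rot: [-0.0, 0.69, 0.724, -0.0]
contact_force: [-0.0, 0.9, 0.5]
opening: 25.2
grasp_force: 0.0
t: 10.28
position: [510.6, -276.7, 160.0]
tcp_rot: [-0.004, 0.689, 0.724, -0.0]
contact_force: [-0.8, 0.8, -0.4]
opening: 46.1
grasp_force: 0.0
t: 10.62
position: [515.3, -280.3, 276.7]
tcp_rot: [0.007, 0.689, 0.724, 0.0]
contact_force: [0.5, 0.1, 0.3]
opening: 46.8
grasp_force: 0.0
tab [391, 0, 45, 20, 585] [412.   7.] [ 629.6 -132.1  157. ]
tab [245, 103, 11, 27, 274] [250. 116.] [ 508.  -217.6  157. ]
tab [247, 169, 10, 31, 295] [252. 185.] [ 512.  -277.1  157. ]
tab [111, 139, 11, 13, 88] [116. 144.] [506.5 330.7 157. ]
tab [131, 144, 11, 13, 105] [137. 150.] [506.6 271.4 157. ]
tab [244, 146, 8, 16, 84] [248. 153.] [600.8  30.5 157. ]
tab [276, 152, 11, 14, 119] [280. 158.] [611.3 -47.7 157. ]
tab [313, 161, 9, 16, 103] [317. 169.] [ 603.  -133.5  157. ]
tab [202, 167, 11, 17, 130] [208. 175.] [481.6  65.  157. ]
tab [340, 193, 12, 18, 151] [345. 202.] [ 509.7 -217.1  157. ]
tab [373, 200, 13, 18, 161] [378. 209.] [ 513.8 -276.5  157. ]
pos [ 513.3 -278.8  270.5] shift tool [548.3  21.5 -31. ] turn [0.2 0.2 3.8] shift in goal axes [548.6 -15.4 -29.5] t 10.7167
```

View pics/w4.png

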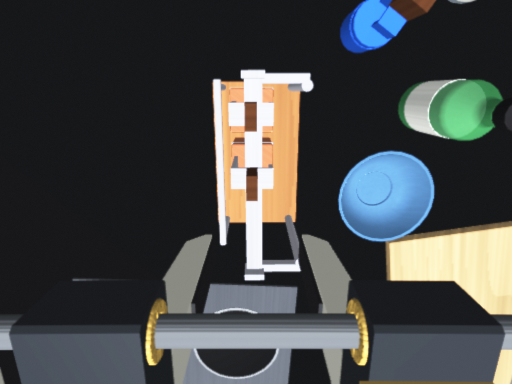

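Both square tins in the right rack hang evenly at (251,116) and (252,185). Next is the round tin in the middle of the dry rack.

```bash
python3 -m creep '[[0,0,0,0,0,0,3.8],[0,39,-1,0,0,0,0],[0,39,-1,0,0,0,0],[0,39,-1,0,0,0,0],[0,39,-1,0,0,0,0]]' | head -2
python3 -m creep '[[0,39,-1,0,0,0,0],[0,39,-1,0,0,0,0],[0,39,-1,0,0,0,0],[0,39,-1,0,0,0,0],[0,39,-1,0,0,0,0]]' | head -2
python3 -m creep '[[0,39,-1,0,0,0,0],[0,39,-1,0,0,0,0],[0,39,-1,0,0,0,0],[0,39,-1,0,0,0,0],[0,39,-1,0,0,0,0]]' | head -2
python3 -m creep '[[0,0,0,0,0,0,0],[0,0,0,0,0,0,0]]' | head -2
python3 - <<'E'
from h import *
w=snapshot("wrist");tabs(w,amin=30)
goal([507.5,270,146],-1)
E
```

```text
t: 11.13
position: [509.9, -120.5, 266.5]
t: 11.55
position: [508.1, 74.7, 266.8]
t: 11.97
position: [506.4, 269.6, 266.7]
t: 12.13
position: [506.3, 269.6, 266.3]
tab [253, 106, 12, 29, 310] [259. 120.] [508.5 330.8 157. ]
tab [253, 177, 10, 32, 285] [258. 194.] [507.  268.9 157. ]
tab [224, 288, 34, 25, 528] [241. 298.] [489.4 159.9 157. ]
tab [228, 308, 24, 6, 87] [239. 311.] [488.1 148.  157. ]
tab [230, 360, 10, 24, 170] [235. 373.] [480.9  73.4 157. ]
pos [506.7 268.1 266.7] shift tool [  2.1   1.2 120.7] turn [-0.2  0.1  0.2] shift in goal axes [  1.9   0.8 120.7] t 12.1833
```

```bash
python3 -m creep '[[0,1.5,1,30,0,0,0],[0,0,0,30,0,0,0],[0,0,0,30,0,0,0],[0,0,0,20,0,0,0],[0,0,0,10,0,0,0]]'|head -2
python3 -m creep '[[-1,0,0,0,0,0,0],[-1,0,0,0,0,0,0],[-1,0,0,0,0,0,0],[-1,0,0,0,0,0,0],[-1,0,0,0,0,0,0]]' 
python3 -m creep '[[-1,0,0,0,0,0,0],[-1,0,0,0,0,0,0],[-1,0,0,0,0,0,0],[-1,0,0,0,0,0,0],[-1,0,0,0,0,0,0]]' 
```

```text
t: 12.6
position: [506.8, 266.7, 144.9]
t: 13.02
position: [509.7, 269.5, 150.2]
tcp_rot: [0.001, 0.713, 0.701, 0.001]
contact_force: [-0.1, -0.4, -0.6]
opening: 18.0
grasp_force: 0.0
t: 13.43
position: [508.8, 269.6, 149.6]
tcp_rot: [0.0, 0.713, 0.701, 0.0]
contact_force: [-2.0, -0.4, 6.8]
opening: 10.1
grasp_force: 25.0
```

```bash
python3 -m creep '[[-1,0,0,-10,0,0,0],[-1,0,0,-10,0,0,0],[-1,0,0,-10,0,0,0],[-1,0,0,0,0,0,0],[-1,0,0,0,0,0,0]]'
python3 -m creep '[[-1,-20,0,0,0,0,0],[-1,-20,0,0,0,0,0],[-1,-20,0,0,0,0,0],[-1,-20,0,0,0,0,0],[-1,-20,0,0,0,0,0]]'
python3 -m creep '[[-1,-20,0,0,0,0,0],[-1,-13,0,0,0,0,0],[-1,0,0,0,0,0,0]]'
```

```text
t: 13.85
position: [509.5, 269.6, 179.8]
tcp_rot: [0.001, 0.713, 0.701, 0.001]
contact_force: [0.5, -0.3, -2.1]
opening: 9.8
grasp_force: 25.0
t: 14.27
position: [506.6, 168.5, 178.1]
tcp_rot: [-0.0, 0.713, 0.701, -0.0]
contact_force: [1.0, 1.0, -1.7]
opening: 9.9
grasp_force: 25.0
t: 14.52
position: [506.3, 134.0, 178.2]
tcp_rot: [0.0, 0.714, 0.7, -0.001]
contact_force: [-0.5, 0.6, -1.5]
opening: 10.1
grasp_force: 25.0
```

```bash
python3 -m creep '[[-1,0,0,-34,0,0,0],[-1,0,0,-34,0,0,0],[-1,0,0,-34,0,0,0],[-1,0,0,-34,0,0,0],[-1,0,0,-34,0,0,0]]'|head -2
python3 -m creep '[[-1,-38,-4,0,0,0,0],[-1,-38,-4,0,0,0,0],[-1,-38,-4,0,0,0,0],[-1,-38,-4,0,0,0,0],[-1,-38,-4,0,0,0,0]]' | head -2
python3 -m creep '[[-1,-38,-4,0,0,0,0],[-1,-37,-4,0,0,0,0],[-1,0,0,0,0,0,0],[-1,0,0,0,0,0,0]]' | head -2
python3 - <<'E'
from h import *
w=snapshot("wrist");tabs(w,amin=30);save(w,"w5.png")
goal([476,-133,176],-1.5)
E
```

```text
t: 14.93
position: [506.1, 137.1, 350.0]
t: 15.35
position: [482.9, -53.9, 348.5]
t: 15.68
position: [473.9, -129.4, 348.0]
tab [355, 64, 17, 35, 160] [361.  78.] [584.9 -37.4 157. ]
tab [403, 64, 25, 24, 471] [415.  76.] [637.2 -33.4 157. ]
tab [383, 151, 30, 20, 249] [398. 160.] [ 629.1 -120.8  157. ]
tab [231, 159, 52, 22, 428] [257. 167.] [ 474.2 -127.7  157. ]
tab [234, 172, 46, 11, 79] [257. 175.] [ 474.  -136.3  157. ]
tab [288, 192, 8, 7, 42] [291. 195.] [ 513.3 -158.1  157. ]
tab [246, 224, 22, 67, 1217] [257. 258.] [ 472.1 -235.5  157. ]
pos [ 474.1 -128.   348.2] shift tool [ -5.2   2.1 172.2] turn [-0.  -0.1  0.4] shift in goal axes [ -4.9   2.  172.2] t 15.7333
```

View pics/w5.png

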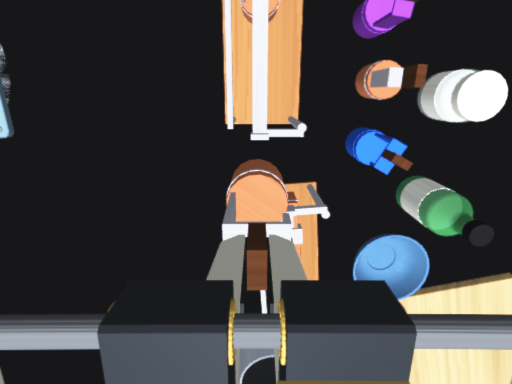

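The round rack's rail runs from the stop at (260,136) up to (260,5). The copper round_2 stands at (380,79) with its tab at (415,76), between purple and blue.

```bash
python3 - <<'E'
from h import *
w=snapshot("wrist")
im=w["image"].astype(int)
pts=[]
for v in range(20,126,15):
    row=im[v,240:282]; u=np.where(row.min(1)>190)[0]+240; pts.append((u.mean(),v))
P=onz(w,pts,136); k=np.polyfit(P[:,1],P[:,0],1); print(P[[0,-1]].round(1).tolist(),"slope deg",np.degrees(np.arctan(k[0])),"x at -133,4",np.polyval(k,[-133,4]))
print("stop",onz(w,[(260,138),(212+0,0)],148))
print("stop right rack arm corner ~", onz(w,[(300,236)],148))
goal([np.polyval(k,-133),-133,180],-np.degrees(np.arctan(k[0])))
E
```

```text
[[479.7, 26.7, 136.0], [478.1, -79.2, 136.0]] slope deg 1.0842502007407564 x at -133,4 [476.62739015 479.22025149]
stop [[478.31642012 -92.2224011  148.        ]
 [433.21102623  42.68269985 148.        ]]
stop right rack arm corner ~ [[ 525.00367728 -210.89799351  148.        ]]
pos [ 474.2 -127.2  348.4] shift tool [ -6.    2.6 168.4] turn [-0.  -0.1  0.1] shift in goal axes [ -5.8   2.5 168.4] t 15.7833
```

```bash
python3 -m creep '[[-1,-6,2.5,0,0,0,0],[-1,0,0,34,0,0,0],[-1,0,0,34,0,0,0],[-1,0,0,34,0,0,0],[-1,0,0,34,0,0,0]]'|head -2
python3 -m creep '[[-1,0,0,31,0,0,0],[-1,0,0,0,0,0,0],[-1,0,0,0,0,0,0]]'
python3 - <<'E'
from h import *
goal([476.6,-133,180],-1.1)
w=snapshot("side"); save(w,"s6.png",(150,120,400,290),3)
w=snapshot("wrist");tabs(w,amin=100)
E
```

```text
t: 16.2
position: [477.0, -132.8, 211.6]
t: 16.45
position: [476.0, -132.7, 180.9]
tcp_rot: [-0.002, 0.712, 0.702, -0.0]
contact_force: [1.4, -0.8, -1.2]
opening: 9.3
grasp_force: 25.0
pos [ 476.  -132.7  180.9] shift tool [-0.3  0.6  0.9] turn [-0.2 -0.1  0.3] shift in goal axes [-0.3  0.6  0.9] t 16.45
tab [399, 42, 35, 56, 548] [414.  63.] [565.6 -40.5 157. ]
tab [423, 42, 19, 31, 104] [429.  59.] [573.3 -34.3 157. ]
tab [505, 50, 7, 26, 105] [509.  66.] [614.2 -38.  157. ]
tab [460, 183, 52, 37, 844] [489. 199.] [ 617.5 -116.5  157. ]
tab [246, 224, 22, 66, 1180] [257. 259.] [ 477.3 -152.3  157. ]
tab [292, 232, 19, 17, 244] [301. 240.] [ 505.8 -141.1  157. ]
```

View pics/s6.png

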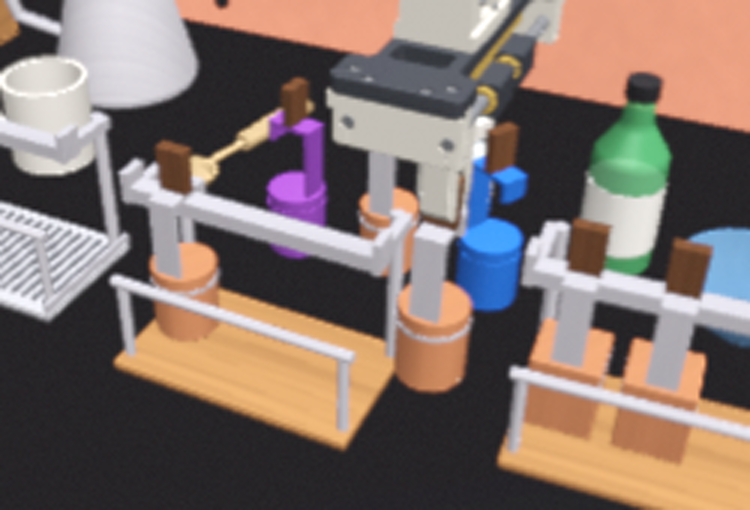

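The tin hangs in the gap at (432,335), lined up with the rail. Now I'll slide it in.

```bash
python3 -m creep '[[-1,20,0,0,0,0,0],[-1,20,0,0,0,0,0],[-1,20,0,0,0,0,0],[-1,20,0,0,0,0,0],[-1,20,0,0,0,0,0]]'
python3 -m creep '[[-1,20,0,0,0,0,0],[-1,16,0,0,0,0,0],[-1,0,0,0,0,0,0],[-1,0,0,0,0,0,0]]'
```

```text
t: 16.97
position: [480.0, -33.7, 184.7]
tcp_rot: [0.002, 0.713, 0.701, 0.001]
contact_force: [0.6, 0.0, -1.6]
opening: 10.0
grasp_force: 25.0
t: 17.3
position: [480.3, 2.2, 184.0]
tcp_rot: [0.002, 0.712, 0.702, 0.001]
contact_force: [0.1, -0.1, -1.6]
opening: 9.9
grasp_force: 25.0
```

```bash
python3 -m creep '[[-1,1,0,10,0,0,0],[-1,0,0,10,0,0,0],[-1,0,0,8,0,0,0],[-1,0,0,2,0,0,0],[-1,0,0,0,0,0,0]]' 
python3 -m creep '[[-1,0,0,1.5,0,0,0],[-1,0,0,0,0,0,0]]'
```

```text
t: 17.72
position: [478.0, 2.5, 150.5]
tcp_rot: [-0.001, 0.713, 0.701, -0.001]
contact_force: [0.5, -0.4, -1.1]
opening: 9.9
grasp_force: 25.0
t: 17.88
position: [478.8, 2.6, 150.0]
tcp_rot: [-0.0, 0.713, 0.701, -0.0]
contact_force: [-0.0, 0.6, -1.0]
opening: 9.8
grasp_force: 25.0
```

```bash
python3 -m creep '[[-1,0,0,1.5,0,0,0],[-1,0,0,0,0,0,0]]'
python3 -m creep '[[0,0,0,0,0,0,0],[0,0,0,0,0,0,0],[0,0,0,0,0,0,0],[0,0,0,0,0,0,0],[0,0,0,0,0,0,0]]'
python3 -m creep '[[0,0,0,0,0,0,0],[0,0,0,-15,0,0,0],[0,0,0,-25,0,0,0],[0,0,0,-35,0,0,0],[0,0,0,-35,0,0,0]]'
python3 -m creep '[[0,0,0,0,0,0,0],[0,0,0,0,0,0,0]]' | head -2
python3 - <<'E'
from h import *
w=snapshot("wrist");tabs(w,amin=60)
w=snapshot("side");tabs(w,amin=50)
goal([508.5,331,265],-1)
E
```

```text
t: 18.05
position: [479.0, 2.6, 149.6]
tcp_rot: [0.0, 0.713, 0.701, 0.0]
contact_force: [-3.3, 0.7, 5.0]
opening: 9.7
grasp_force: 25.0
t: 18.47
position: [478.8, 2.9, 148.6]
tcp_rot: [0.0, 0.713, 0.701, 0.0]
contact_force: [-0.0, 0.2, 0.5]
opening: 38.8
grasp_force: 0.0
t: 18.88
position: [478.0, 3.0, 259.2]
tcp_rot: [-0.001, 0.713, 0.701, -0.001]
contact_force: [0.2, -0.4, 0.1]
opening: 46.7
grasp_force: 0.0
t: 19.05
position: [480.1, 2.6, 260.7]
tab [250, 107, 12, 29, 317] [256. 121.] [481.   63.5 157. ]
tab [411, 127, 47, 19, 505] [436. 135.] [625.7  49.  157. ]
tab [361, 166, 35, 36, 429] [373. 178.] [584.2   9.8 157. ]
tab [374, 175, 23, 23, 70] [382. 183.] [590.3   7.5 157. ]
tab [250, 178, 10, 33, 323] [255. 194.] [479.1   2.3 157. ]
tab [416, 206, 31, 34, 691] [431. 223.] [634.  -26.7 157. ]
tab [262, 298, 34, 15, 462] [278. 305.] [ 500.2 -109.2  157. ]
tab [111, 139, 11, 13, 89] [116. 144.] [506.5 330.7 157. ]
tab [244, 146, 8, 16, 82] [248. 153.] [600.8  30.5 157. ]
tab [276, 151, 10, 15, 123] [280. 158.] [613.  -45.8 157. ]
tab [313, 161, 9, 16, 106] [317. 168.] [ 603.  -133.5  157. ]
tab [202, 167, 11, 17, 136] [208. 175.] [481.6  65.  157. ]
tab [227, 174, 12, 17, 152] [233. 182.] [480.3   4.5 157. ]
tab [340, 193, 12, 18, 151] [345. 202.] [ 509.7 -217.1  157. ]
tab [373, 200, 13, 18, 162] [378. 209.] [ 513.8 -276.5  157. ]
pos [478.2   3.  257.8] shift tool [328.5  24.8  -7.2] turn [-0.1 -0.   0. ] shift in goal axes [328.5  24.5  -7.2] t 19.15
```

Round_1 hangs at y≈3 with 60 mm to the keeper. Next is the last square tin.

```bash
python3 -m creep '[[0,36.5,3,0,0,0,0],[0,36.5,3,0,0,0,0],[0,36.5,3,0,0,0,0],[0,36.5,3,0,0,0,0],[0,36.5,3,0,0,0,0]]' | head -2
python3 -m creep '[[0,36.5,3,0,0,0,0],[0,36.5,3,0,0,0,0],[0,36.5,2,0,0,0,0],[0,36.5,2,0,0,0,0],[0,0,0,0,0,0,0]]' | head -2
python3 -m creep '[[0,0,0,0,0,0,0]]' | head -2
python3 - <<'E'
from h import *
w=snapshot("wrist");tabs(w,amin=60)
goal([508.7,331,147],-1)
E
```

```text
t: 19.57
position: [495.7, 186.5, 256.5]
t: 19.98
position: [507.7, 336.4, 255.5]
t: 20.07
position: [507.9, 332.2, 255.8]
tab [252, 183, 12, 32, 293] [257. 200.] [508.6 329.4 157. ]
tab [242, 349, 16, 10, 62] [252. 352.] [498.8 168.6 157. ]
tab [223, 353, 34, 13, 138] [240. 358.] [488.8 162.  157. ]
pos [508.2 330.9 256.3] shift tool [  0.4   0.9 109.3] turn [-0.2  0.1  0.1] shift in goal axes [1.000e-01 5.000e-01 1.093e+02] t 20.1167
```

```bash
python3 -m creep '[[0,-1,0.5,30,0,0,0],[0,0,0,30,0,0,0],[0,0,0,30,0,0,0],[0,0,0,18,0,0,0],[0,0,0,0,0,0,0]]'|head -2
python3 -m creep '[[-1,0,0,0,0,0,0],[-1,0,0,0,0,0,0],[-1,0,0,0,0,0,0],[-1,0,0,0,0,0,0],[-1,0,0,0,0,0,0]]' |head -2
python3 -m creep '[[-1,0,0,0,0,0,0],[-1,0,0,0,0,0,0],[-1,0,0,0,0,0,0],[-1,0,0,0,0,0,0],[-1,0,0,0,0,0,0]]' 
```

```text
t: 20.53
position: [506.7, 326.6, 145.3]
t: 20.95
position: [510.5, 330.0, 152.1]
t: 21.37
position: [509.7, 330.0, 151.4]
tcp_rot: [0.0, 0.713, 0.701, 0.0]
contact_force: [-2.1, -1.4, 5.8]
opening: 10.0
grasp_force: 25.0
```

```bash
python3 -m creep '[[-1,0,0,-10,0,0,0],[-1,0,0,-10,0,0,0],[-1,0,0,-9,0,0,0],[-1,0,0,0,0,0,0],[-1,0,0,0,0,0,0]]'
python3 -m creep '[[-1,-20,0,0,0,0,0],[-1,-20,0,0,0,0,0],[-1,-20,0,0,0,0,0],[-1,-20,0,0,0,0,0],[-1,-20,0,0,0,0,0]]'
python3 -m creep '[[-1,-24,0,0,0,0,0],[-1,-24,0,0,0,0,0],[-1,-24,0,0,0,0,0],[-1,-21,0,0,0,0,0],[-1,0,0,0,0,0,0]]'
```

```text
t: 21.78
position: [510.4, 330.1, 180.6]
tcp_rot: [0.0, 0.713, 0.701, 0.001]
contact_force: [0.2, -0.8, -3.7]
opening: 9.7
grasp_force: 25.0
t: 22.2
position: [507.6, 228.9, 179.1]
tcp_rot: [-0.0, 0.713, 0.701, -0.0]
contact_force: [0.2, 0.2, -2.0]
opening: 9.6
grasp_force: 25.0
t: 22.62
position: [506.3, 133.4, 179.2]
tcp_rot: [0.0, 0.714, 0.7, -0.001]
contact_force: [0.3, 0.3, -3.2]
opening: 10.3
grasp_force: 25.0
```

```bash
python3 -m creep '[[-1,0,0,-34,0,0,0],[-1,0,0,-34,0,0,0],[-1,0,0,-34,0,0,0],[-1,0,0,-34,0,0,0],[-1,0,0,-34,0,0,0]]'|head -2
python3 -m creep '[[-1,-39,0,0,0,0,-1],[-1,-39,0,0,0,0,-1],[-1,-39,0,0,0,0,-1],[-1,-39,0,0,0,0,-1],[-1,-39,0,0,0,0,0]]' | head -2
python3 -m creep '[[-1,-39,0,0,0,0,0],[-1,-39,0,0,0,0,0],[-1,-39,0,0,0,0,0],[-1,-39,0,0,0,0,0],[-1,-39,0,0,0,0,0]]' | head -2
python3 -m creep '[[-1,-39,0,0,0,0,0],[-1,-39,0,0,0,0,0],[-1,-39,0,0,0,0,0],[-1,-39,0,0,0,0,0],[-1,0,0,0,0,0,0]]'|head -2
python3 -m creep '[[-1,0,0,0,0,0,0],[-1,0,0,0,0,0,0]]'|head -2
python3 - <<'E'
from h import *
goal([520.1,-414,182],2.86)
E
```

```text
t: 23.03
position: [506.1, 137.3, 351.0]
t: 23.45
position: [509.7, -59.0, 349.5]
t: 23.87
position: [520.4, -254.1, 349.2]
t: 24.28
position: [527.6, -415.7, 345.8]
t: 24.45
position: [528.8, -408.1, 348.5]
pos [ 528.8 -408.1  348.5] shift tool [ -5.8  -8.9 166.5] turn [-0.  -0.1  0.2] shift in goal axes [ -5.4  -9.  166.5] t 24.45
```

```bash
python3 -m creep '[[-1,-5.5,-8.5,0,0,0,0.2],[-1,0,0,34,0,0,0],[-1,0,0,34,0,0,0],[-1,0,0,34,0,0,0],[-1,0,0,34,0,0,0]]'|head -2
python3 -m creep '[[-1,0,0,30,0,0,0],[-1,0,0,0,0,0,0],[-1,0,0,0,0,0,0]]'
python3 - <<'E'
from h import *
goal([520.1,-414,182],2.86)
E
```

```text
t: 24.87
position: [520.4, -413.1, 213.6]
t: 25.12
position: [519.8, -412.8, 183.2]
tcp_rot: [-0.002, 0.689, 0.725, 0.0]
contact_force: [-0.8, 0.7, -1.2]
opening: 9.6
grasp_force: 25.0
pos [ 519.8 -412.8  183.2] shift tool [-1.2  0.2  1.2] turn [-0.1 -0.1  0. ] shift in goal axes [-1.2  0.2  1.2] t 25.1167
```

```bash
python3 -m creep '[[-1,20,0,0,0,0,0],[-1,20,0,0,0,0,0],[-1,20,0,0,0,0,0],[-1,16,0,0,0,0,0],[-1,0,0,0,0,0,0]]'
python3 -m creep '[[-1,0,0,0,0,0,0],[-1,0,0,0,0,0,0]]'
```

```text
t: 25.53
position: [518.1, -336.1, 188.0]
tcp_rot: [0.002, 0.688, 0.725, 0.001]
contact_force: [0.3, 0.6, -2.5]
opening: 9.7
grasp_force: 25.0
t: 25.7
position: [517.8, -339.8, 186.3]
tcp_rot: [0.002, 0.689, 0.725, -0.0]
contact_force: [-0.1, -0.5, -2.1]
opening: 9.9
grasp_force: 25.0
```

```bash
python3 -m creep '[[-1,3,-1,10,0,0,0],[-1,0,0,10,0,0,0],[-1,0,0,9,0,0,0],[-1,0,0,2,0,0,0],[-1,0,0,0,0,0,0]]' 
python3 -m creep '[[-1,0,0,2,0,0,0],[-1,0,0,0,0,0,0]]'
python3 -m creep '[[-1,0,0,1.5,0,0,0],[-1,0,0,0,0,0,0]]'
```

```text
t: 26.12
position: [515.0, -335.7, 151.5]
tcp_rot: [-0.001, 0.69, 0.724, -0.0]
contact_force: [0.3, 0.6, -0.1]
opening: 10.2
grasp_force: 25.0
t: 26.28
position: [515.1, -335.8, 151.3]
tcp_rot: [-0.0, 0.689, 0.724, -0.0]
contact_force: [-4.3, 2.3, 7.6]
opening: 10.0
grasp_force: 25.0
t: 26.45
position: [515.1, -336.1, 151.2]
tcp_rot: [0.0, 0.689, 0.724, -0.0]
contact_force: [-5.3, 3.0, 14.8]
opening: 10.2
grasp_force: 25.0
```

```bash
python3 -m creep '[[0,0,0,0,0,0,0],[0,0,0,0,0,0,0],[0,0,0,0,0,0,0],[0,0,0,0,0,0,0],[0,0,0,0,0,0,0]]'
python3 -m creep '[[0,0,0,0,0,0,0],[0,0,0,-15,0,0,0],[0,0,0,-25,0,0,0],[0,0,0,-35,0,0,0],[0,0,0,-35,0,0,0]]'
python3 -m creep '[[0,0,0,-30,0,0,0],[0,0,0,0,0,0,0]]' | head -2
python3 - <<'E'
from h import *
w=snapshot("wrist");tabs(w,amin=60)
w=snapshot("side");tabs(w,amin=50)
goal([560,-33,300],2.86)
E
```

```text
t: 26.87
position: [515.5, -335.6, 148.6]
tcp_rot: [-0.0, 0.689, 0.724, 0.0]
contact_force: [-0.1, -0.9, -0.6]
opening: 38.3
grasp_force: 0.0
t: 27.28
position: [515.1, -335.1, 259.3]
tcp_rot: [-0.001, 0.689, 0.724, 0.0]
contact_force: [0.8, -0.3, 0.1]
opening: 46.7
grasp_force: 0.0
t: 27.45
position: [517.7, -337.5, 296.7]
tab [245, 28, 11, 31, 312] [250.  43.] [ 507.5 -216.3  157. ]
tab [248, 104, 9, 26, 234] [252. 116.] [ 512.  -276.7  157. ]
tab [249, 166, 8, 29, 229] [253. 180.] [ 515.3 -336.   157. ]
tab [244, 146, 8, 16, 87] [248. 153.] [600.8  30.5 157. ]
tab [276, 152, 10, 14, 119] [280. 158.] [610.8 -46.7 157. ]
tab [313, 161, 9, 16, 105] [317. 169.] [ 603.  -133.5  157. ]
tab [202, 167, 11, 17, 129] [208. 175.] [481.6  65.  157. ]
tab [227, 174, 12, 17, 150] [233. 182.] [480.3   4.5 157. ]
tab [340, 195, 12, 16, 148] [345. 202.] [ 506.6 -217.9  157. ]
tab [373, 200, 13, 18, 158] [378. 209.] [ 513.8 -276.5  157. ]
tab [407, 209, 15, 17, 175] [414. 217.] [ 514.2 -335.2  157. ]
pos [ 516.1 -336.1  290.6] shift tool [300.5  58.9 -10. ] turn [ 0.1  0.1 -0. ] shift in goal axes [300.5  58.9  -9.4] t 27.55
```

```bash
python3 -m creep '[[0,37,12,-5,0,0,0],[0,37,12,-5,0,0,0],[0,37,12,-5,0,0,0],[0,37,12,-5,0,0,0],[0,37,12,0,0,0,0]]' | head -2
python3 -m creep '[[0,38,12,0,0,0,0],[0,38,12,0,0,0,0],[0,38,12,0,0,0,0],[0,0,0,0,0,0,0],[0,0,0,0,0,0,0]]' | head -2
python3 - <<'E'
from h import *
w=snapshot("wrist");tabs(w,137,amin=60); save(w,"w8.png")
goal([636,-33,126],2.86)
w=snapshot("top"); save(w,"t8.png",(230,150,350,215),6)
E
```

```text
t: 27.97
position: [566.1, -146.1, 308.0]
t: 28.38
position: [596.1, -29.8, 307.0]
tab [122, 58, 23, 28, 498] [133.  72.] [472.4  65.6 137. ]
tab [181, 64, 9, 26, 101] [186.  78.] [521.9  64.  137. ]
tab [289, 95, 27, 15, 232] [302. 101.] [636.4  46.7 137. ]
tab [169, 110, 20, 29, 143] [182. 122.] [514.9  18.8 137. ]
tab [125, 129, 21, 26, 466] [135. 141.] [470.5  -1.2 137. ]
tab [274, 142, 28, 19, 107] [284. 147.] [626.3  -2.2 137. ]
tab [296, 168, 14, 29, 283] [302. 184.] [644.8 -34.1 137. ]
tab [277, 246, 22, 27, 358] [287. 259.] [ 636.4 -125.2  137. ]
pos [596.1 -31.5 307.2] shift tool [ -3.6  40.4 181.1] turn [-0.2 -0.   0.1] shift in goal axes [ -3.5  39.8 181.2] t 28.4333
```

View pics/w8.png

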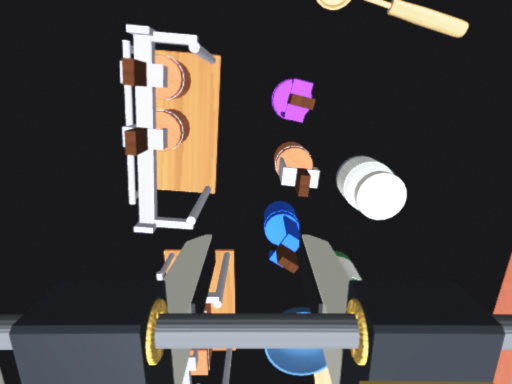

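Round_2 copper is at (293,158), with its hanger plate at (300,178) and tab at (302,184). Purple is at (295,100) and blue at (285,235). I'll enlarge it to confirm and read the turn.

```bash
python3 - <<'E'
from h import *
w=snapshot("wrist")
c=cv2.resize(w["image"][130:210,255:335,::-1],None,fx=7,fy=7,interpolation=cv2.INTER_CUBIC)
for i in range(0,80,10):
    cv2.putText(c,str(255+i),(i*7,10),0,.35,(0,255,255),1);cv2.putText(c,str(130+i),(0,i*7+4),0,.35,(0,255,0),1)
cv2.imwrite("pics/w9.png",c)
E
```

```text
(no output)
```

View pics/w9.png

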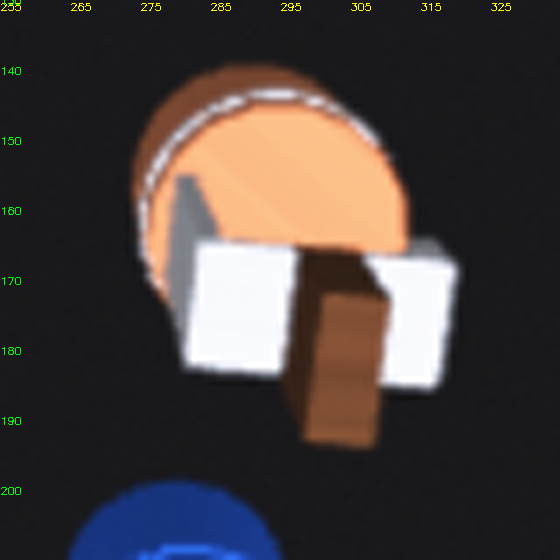

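Confirmed: a copper round tin, strap on the left facing the robot, only slightly turned. Its plate and tab corners are clear.

```bash
python3 - <<'E'
from h import *
w=snapshot("wrist")
f=lambda L:np.array(L)/7+[255,130]
P=onz(w,f([(198,240),(458,265),(435,390),(183,370)]),120)
Q=onz(w,f([(322,292),(390,300),(375,446),(303,440)]),154)
for n,A in(("plate",P),("tab",Q)):
    x=(A[1]+A[2]-A[0]-A[3])/2; y=(A[0]+A[1]-A[2]-A[3])/2
    print(n,A.mean(0).round(1),np.linalg.norm(x),np.linalg.norm(y),"yaw x",np.degrees(np.arctan2(x[1],x[0])),"yaw from y",-np.degrees(np.arctan2(y[0],y[1])))
goal([636,-33,126],-2)
E
```

```text
plate [644.3 -34.6 120. ] 40.678564515831354 20.783447631905748 yaw x -2.3027914200460176 yaw from y -3.2059523567289037
tab [644.1 -34.2 154. ] 10.15086965506432 21.90208490272306 yaw x -3.0271970611887458 yaw from y -1.0909638234776642
pos [596.2 -33.6 308.2] shift tool [ -1.3  40.1 182.2] turn [-0.1  0.   4.7] shift in goal axes [  2.   39.8 182.2] t 28.5833
```

```bash
python3 -m creep '[[0,0,0,0,0,0,5.2],[0,0,24,0,0,0,0],[0,0,24,0,0,0,0],[0,0,0,30,0,0,0],[0,0,0,30,0,0,0]]' | head -2
python3 -m creep '[[0,0,0,30,0,0,0],[0,0,0,30,0,0,0],[0,0,0,30,0,0,0],[0,0,0,0,0,0,0],[0,0,0,0,0,0,0]]' | head -2
python3 - <<'E'
from h import *
goal([644,-34.5,126],-2.4)
E
```

```text
t: 29.0
position: [646.8, -36.8, 249.9]
t: 29.42
position: [643.3, -35.6, 157.7]
pos [643.3 -35.6 157.7] shift tool [ 1.1  0.8 31.7] turn [-0.2 -0.  -0.1] shift in goal axes [ 1.1  0.7 31.7] t 29.4167
```

```bash
python3 -m creep '[[0,1,0.7,15,0,0,0],[0,0,0,15,0,0,0],[0,0,0,0,0,0,0],[0,0,0,0,0,0,0]]' | head -5
python3 -m creep '[[-1,0,0,0,0,0,0],[-1,0,0,0,0,0,0],[-1,0,0,0,0,0,0],[-1,0,0,0,0,0,0],[-1,0,0,0,0,0,0]]' | head -2
python3 -m creep '[[-1,0,0,0,0,0,0],[-1,0,0,0,0,0,0],[-1,0,0,0,0,0,0],[-1,0,0,0,0,0,0],[-1,0,0,0,0,0,0]]' 
```

```text
t: 29.75
position: [646.1, -34.0, 131.0]
tcp_rot: [0.001, 0.722, 0.692, 0.0]
contact_force: [-0.5, -0.1, 1.0]
opening: 46.1
t: 30.17
position: [645.6, -33.2, 129.7]
t: 30.58
position: [645.3, -33.2, 129.2]
tcp_rot: [0.0, 0.722, 0.692, -0.0]
contact_force: [-0.2, -0.1, 1.1]
opening: 9.8
grasp_force: 25.0
```

```bash
python3 -m creep '[[-1,0,0,-20,0,0,0],[-1,0,0,-35,0,0,0],[-1,0,0,-41,0,0,0],[-1,0,0,-41,0,0,0],[-1,0,0,-41,0,0,0]]' | head -2
python3 -m creep '[[-1,0,0,-41,0,0,-1.2],[-1,-20,-33,0,0,0,0],[-1,-20,-33,0,0,0,0],[-1,-20,-33,0,0,0,0],[-1,-20,-33,0,0,0,0]]' | head -2
python3 -m creep '[[-1,-20,-33,0,0,0,0],[-1,0,0,0,0,0,0],[-1,0,0,0,0,0,0]]'
python3 - <<'E'
from h import *
goal([476.6,-134,180],-1.1)
E
```

```text
t: 31.0
position: [644.7, -33.0, 308.0]
t: 31.42
position: [510.1, -110.8, 347.4]
t: 31.67
position: [476.9, -130.6, 348.2]
tcp_rot: [-0.0, 0.715, 0.699, 0.0]
contact_force: [0.9, -0.2, -2.6]
opening: 9.8
grasp_force: 25.0
pos [ 476.9 -130.6  348.2] shift tool [ -3.4  -0.2 168.2] turn [ 0.  -0.  -0.2] shift in goal axes [ -3.4  -0.2 168.2] t 31.6667
```

```bash
python3 -m creep '[[-1,-3.5,0,0,0,0,0],[-1,0,0,34,0,0,0],[-1,0,0,34,0,0,0],[-1,0,0,34,0,0,0],[-1,0,0,34,0,0,0]]'|head -2
python3 -m creep '[[-1,0,0,31,0,0,0],[-1,0,0,0,0,0,0],[-1,0,0,0,0,0,0]]'
python3 - <<'E'
from h import *
goal([476.6,-134,180],-1.1)
w=snapshot("side"); save(w,"s10.png",(150,120,400,290),3)
E
```

```text
t: 32.08
position: [479.3, -132.7, 210.4]
t: 32.33
position: [478.1, -132.4, 179.8]
tcp_rot: [-0.002, 0.714, 0.7, -0.001]
contact_force: [-0.1, 0.6, -2.2]
opening: 9.8
grasp_force: 25.0
pos [ 478.1 -132.4  179.8] shift tool [-1.7 -1.5 -0.2] turn [-0.2 -0.1  0. ] shift in goal axes [-1.7 -1.5 -0.2] t 32.3333
```

View pics/s10.png

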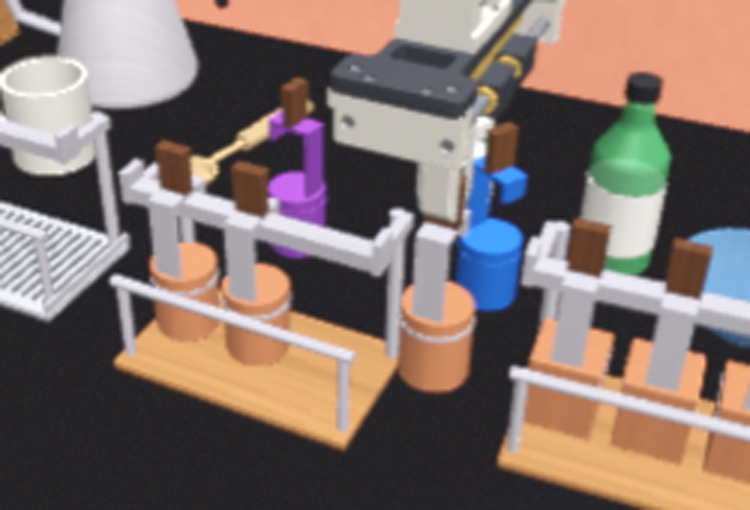

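Round_2 hangs upright at (437,335), in line with the rail, and the two round tins already on the rack hang properly. Slide in.

```bash
python3 -m creep '[[-1,20,-1,0,0,0,0],[-1,20,0,0,0,0,0],[-1,20,0,0,0,0,0],[-1,17,0,0,0,0,0],[-1,0,0,0,0,0,0]]'
python3 -m creep '[[-1,0,0,0,0,0,0],[-1,0,0,0,0,0,0]]'
```

```text
t: 32.8
position: [480.7, -54.0, 184.1]
tcp_rot: [0.002, 0.713, 0.701, 0.002]
contact_force: [-0.2, -0.5, -2.5]
opening: 9.6
grasp_force: 25.0
t: 32.97
position: [480.4, -57.0, 183.0]
tcp_rot: [0.002, 0.714, 0.7, 0.001]
contact_force: [0.1, -0.1, -2.6]
opening: 9.8
grasp_force: 25.0
```

```bash
python3 -m creep '[[-1,1,-1.5,10,0,0,0],[-1,0,0,10,0,0,0],[-1,0,0,8,0,0,0],[-1,0,0,2,0,0,0],[-1,0,0,0,0,0,0]]' 
python3 -m creep '[[-1,0,0,2,0,0,0],[-1,0,0,0,0,0,0]]'
python3 -m creep '[[-1,0,0,1,0,0,0],[-1,0,0,0,0,0,0]]'
```

```text
t: 33.38
position: [476.6, -55.5, 150.1]
tcp_rot: [-0.001, 0.714, 0.7, -0.001]
contact_force: [-0.3, -0.1, -2.7]
opening: 9.9
grasp_force: 25.0
t: 33.55
position: [477.4, -55.6, 149.4]
tcp_rot: [0.0, 0.714, 0.7, -0.0]
contact_force: [-2.4, -0.2, 0.8]
opening: 9.7
grasp_force: 25.0
t: 33.72
position: [477.4, -55.6, 149.4]
tcp_rot: [0.0, 0.714, 0.7, -0.0]
contact_force: [-5.0, -0.1, 9.7]
opening: 9.9
grasp_force: 25.0
```

```bash
python3 -m creep '[[0,0,0,0,0,0,0],[0,0,0,0,0,0,0],[0,0,0,0,0,0,0],[0,0,0,0,0,0,0],[0,0,0,0,0,0,0]]'|head -2
python3 -m creep '[[0,0,0,0,0,0,0],[0,0,0,-15,0,0,0],[0,0,0,-25,0,0,0],[0,0,0,-35,0,0,0],[0,0,0,-35,0,0,0]]'|head -2
python3 -m creep '[[0,0,-20,-35,0,0,0],[0,0,-40,-35,0,0,0],[0,0,-40,0,0,0,0],[0,0,-40,0,0,0,0],[0,0,0,0,0,0,0]]' | head -2
python3 -m creep '[[0,0,0,0,0,0,0],[0,0,0,0,0,0,0],[0,0,0,0,0,0,0],[0,0,0,0,0,0,0],[0,0,0,0,0,0,0]]'|head -2
python3 -m creep '[[0,0,0,0,0,0,0],[0,0,0,0,0,0,0],[0,0,0,0,0,0,0],[0,0,0,0,0,0,0],[0,0,0,0,0,0,0]]'|head -2
python3 - <<'E'
from h import *
w=snapshot("side");tabs(w,amin=30); save(w,"s11.png",(95,110,475,315),2)
E
```

```text
t: 34.13
position: [477.5, -55.4, 148.0]
t: 34.55
position: [476.6, -55.1, 258.7]
t: 34.97
position: [340.7, -51.4, 321.2]
t: 35.38
position: [346.8, -52.8, 320.2]
t: 35.8
position: [346.1, -52.7, 320.6]
tab [244, 146, 8, 16, 85] [248. 153.] [600.8  30.5 157. ]
tab [313, 161, 9, 16, 104] [317. 169.] [ 603.  -133.5  157. ]
tab [202, 167, 11, 17, 130] [208. 175.] [481.6  65.  157. ]
tab [227, 174, 12, 17, 147] [233. 182.] [480.3   4.5 157. ]
tab [255, 181, 11, 18, 147] [260. 190.] [479.1 -56.9 157. ]
tab [340, 193, 12, 18, 149] [345. 202.] [ 509.7 -217.1  157. ]
tab [373, 200, 13, 18, 164] [378. 209.] [ 513.8 -276.5  157. ]
tab [407, 209, 15, 17, 173] [414. 217.] [ 514.2 -335.2  157. ]
```

View pics/s11.png

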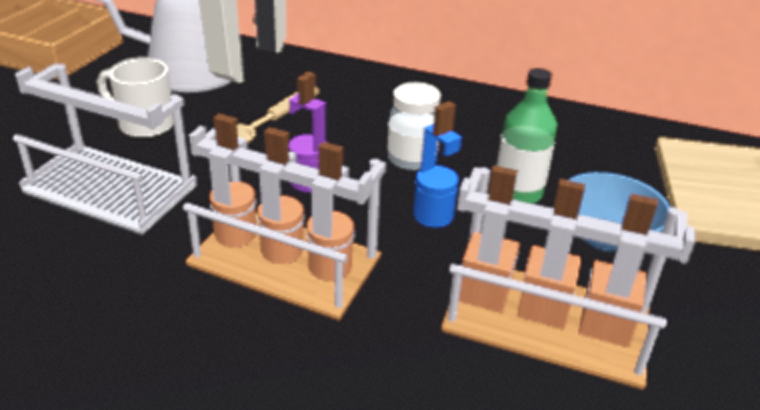

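Three round tins hang on the middle rack (tabs at 225, 277, 330) and three square tins on the right one (503, 570, 640). All are upright, the dry rack is empty and the bystanders haven't moved. I'm handing in.

```bash
python3 -c "
from cell import manip
print(manip.close_job())"
```

```text
the job is handed in; nothing more can be done
None
```

The job is handed in: all four loose tins (round_1, round_2, square_1 and square_2) now hang upright beside the keeper of their own shape, three round and three square, with the bystanders and look-alikes untouched, at about 36 s on the robot's clock.

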